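# Make up three breathing-circuit kits

### The arm

A 7-joint arm with a two-finger parallel gripper is mounted at the origin on the work surface. World frame = base frame: x ahead of the robot, y to its left, z up, the work surface at z = 0. Lengths are in m, angles in rad, forces in N, time in s.
With the tool pointing down it reaches from about 0.425 to 0.95 m from the base axis. Payload 16.7 kg.
Tool frame: the origin (TCP) lies on the centre line of the jaws, within the pads' length; the fingertips stand 14 mm ahead of it and the grasp point (between the pads) lies 5 mm behind it; x points along the fingers, y is the direction in which the jaws open and shut, and the axes are right-handed (so a half turn about x gives the same grasp; the last joint's range is limited). The gripper opens to 94 mm and grips with 3 to 60 N. Pads are 16 mm wide; open, the fingers measure 119 mm over their backs; the gripper's body (75 mm by 177 mm) begins 78 mm behind the grasp point.
Start: joints at [0.961, 0.426, 0.074, 1.606, -0.034, 1.111, -0.067], TCP at [0.3, -0.605, 0.219] pointing down, gripper open.
Joint ranges: [-2.85, 2.85], [-0.5, 2.14], [-1.23, 1.37], [0.21, 2.46], [-1.02, 4.16], [0.16, 2.05], [-2.73, 2.73]. Speed limits (rad/s): [1.89, 1.89, 2.39, 2.39, 3.01, 3.01, 3.01].

### API

Orientations are given as a rotation vector (axis times angle).
In Python, from cell import get_state, optics, r gives the robot as it stands.
- The arm moves only by the tool apply_moves, never from a script. Its argument "rows" is a list of rows, each a list of 7 numbers: the opening, from 0 (shut) to 1 (fully open), then the shift along the tool's x, y, z in m, then the turn, a rotation vector about the tool's x, y, z in rad. In form: [[jaw, dx, dy, dz, rx, ry, rz], ...]. A call has 1 to 10 rows; each row is the pose to reach, as a shift and turn from the pose measured when the call began, along the tool's axes at that moment; what a row does not reach only later rows make up. A row lasts 1/8 s, in which the tool goes at most 62.5 mm and 10.7 degrees, less where a joint would pass 70% of its speed; a pose out of reach is approached as far as the arm can. A call with a gripper value outside its range is refused whole. The fingers move at their own pace and stop on an object; the grip force is fixed at half the most. Time passes only in rows, so rows that repeat a pose let the fingers close. It gives the time, the measured TCP pose, the force and the opening at its end, in the units of the state.
- get_state(): the state, without advancing time (a new reading comes with each control period).
- optics.grab_frame(name): name is "scene" or "side" or "wrist"; returns a dict with "image" (480x640x3 uint8, blue, green, red), "z_map" (480x640 float32, m along the optical axis (not along the pixel's ray), 0 where there is no reading), "K" (3x3 intrinsics, pixels), "extrinsics" (4x4, takes a point from camera to world coordinates). Camera axes: x right, y down, z forward; pixel columns grow to the right and rows downward; lengths in m; the calibration is good to about 2 mm. A picture is of the moment at which its call begins.
- r.finish_job(): hands the job in, once; it reports no verdict.
The state is a dict: "t": time; "q": joint angles; "joint_vel": joint speeds; "tau": joint torques, N m; "ee_pos": TCP position; "tcp_rot": TCP orientation; "force": force on the tool from outside, world axes, zero at the start; "moment": the same for the moment, N m; "finger_gap": opening from 0.0 (shut) to 1.0 (fully open).
Only numpy, scipy, OpenCV 4.12 (cv2) and the standard library are available. Lean on these libraries where they do the work, as an engineer would, in place of code of your own. Each camera call takes 0.05 s, during which the arm holds its last target. There are 200 camera calls.

### The job

Make up the three breathing-circuit kits, every part standing upright on the floor of its own compartment: in the blue tray the white elbow goes in the blue compartment and the black relief valve in the white one; in the yellow tray the blue connector goes in the yellow compartment and the purple clear-domed one-way valve in the white one; in the green tray the amber Y-piece goes in the green compartment and the white one stays empty. Leave the amber vial and the small steel canister where they stand.

Things in the scene. Friction and masses are not known exactly. Their poses are not given: they have to be found in the camera images.
- cuff_mid (a point): blue tube connector standing on end: stepped round cylinder 76 mm tall, 42 mm diameter over the lower 30 mm, 36 mm above, dark-blue ribs, black bore on top; 60 g. Point on its axis, half-way up (38 mm above its foot); z up along the axis.
- relief_mid (a point): black relief valve standing upright, 66 mm tall: aluminium foot 46 mm diameter and 16 mm high, black waist 38 mm diameter, black cap 48 mm diameter over the top 20 mm; 120 g. Point on its axis, half-way up (33 mm above its foot); z up along the axis.
- oneway_mid (a point): one-way valve: purple drum 52 mm diameter, 44 mm high, with a clear dome on top (64 mm tall in all); 100 g. Point on its axis, half-way up (32 mm above its foot); z up along the axis.
- elbow_mid (a point): white tube elbow standing on one leg, 68 mm tall: round leg 32 mm diameter on a foot 40 mm diameter and 12 mm high; a round arm 28 to 31 mm thick leaves the top level, towards its own +x, its end 40 mm from the leg's axis, its centre line 53 mm above the foot's underside. Grip the leg across its own y. 60 g. Point on the leg's axis, half-way up (34 mm above the underside); z up along the leg.
- ypiece_mid (a point): amber Y-piece standing on its stem, 77 mm tall: foot 40 mm diameter and 14 mm high, round stem 32 mm diameter up to 48 mm, above it two arms 23 to 27 mm thick spreading up and out towards its own +y and -y (77 mm over both). Grip the stem across its own x. 60 g. Point on the stem's axis, about half-way up (38 mm above the underside); z up along the stem.
- tray_blue: kit tray of grey plastic with blue marking, fixed to the table, 82 x 174 mm, 14 mm high, floor 4 mm thick. Two open compartments, each 70 x 70 mm inside, centres 46 mm from the tray's middle along its y axis: the blue-floored one at +y, the white-floored one at -y; between them a flat ridge 22 mm wide with a blue stripe. Rims and ridge 14 mm high, rims 6 mm thick. Origin: centre of the underside; z up.
- tray_yellow: kit tray of grey plastic with yellow marking, fixed to the table, 82 x 174 mm, 14 mm high, floor 4 mm thick. Two open compartments, each 70 x 70 mm inside, centres 46 mm from the tray's middle along its y axis: the yellow-floored one at +y, the white-floored one at -y; between them a flat ridge 22 mm wide with a yellow stripe. Rims and ridge 14 mm high, rims 6 mm thick. Origin: centre of the underside; z up.
- tray_green: kit tray of grey plastic with green marking, fixed to the table, 82 x 174 mm, 14 mm high, floor 4 mm thick. Two open compartments, each 70 x 70 mm inside, centres 46 mm from the tray's middle along its y axis: the green-floored one at +y, the white-floored one at -y; between them a flat ridge 22 mm wide with a green stripe. Rims and ridge 14 mm high, rims 6 mm thick. Origin: centre of the underside; z up.
- vial_mid (a point): bystander, not part of any kit: amber glass vial, 38 mm diameter, 58 mm tall, white stopper, loose. Point on its axis, half-way up (29 mm).
- canister_mid (a point): bystander, not part of any kit: small steel canister, 40 mm diameter, 60 mm tall, red nozzle on top, loose. Point on its axis, half-way up (30 mm).
There are look-alikes about, which are no part of the job. What is shaped like the part that bears oneway_mid but pink is not meant.

How it is judged:
By the outcome, as a careful person would: the job done as asked, in the order asked, and still so for the second after the job is handed in, with the robot touching nothing.
It also fails if it takes over 120 s, if anything falls off the work surface, if the arm or the gripper's body presses on something with over 40 N, if the wrist force passes 120 N, or if a joint passes its speed limit or range.

## Working session

There is one attempt and no reset: what is moved stays moved. The work goes in short steps, Python scripts to look and compute and a tool call to move; the robot and the scene stay as the last step left them, time stands still between calls to the robot, and variables do not carry over. Pictures are saved under pics/ and viewed, about 12 in all and at most 16, crops included, and the job is handed in when it is done.

Besides the shell and the picture viewer there is one more tool, called after "Call:" in YAML: its name, and indented under it one key for each argument. apply_moves: Moves the arm, as the interface text tells. Its arguments: {"type":"object","properties":{"rows":{"type":"array"}},"required":["rows"]}

```bash
ls; mkdir -p pics
python3 - <<'E'
from cell import get_state, optics, r
import cv2,numpy as np
s=get_state()
for k,v in s.items(): print(k,np.round(v,4))
for n in ("scene","side"):
    f=optics.grab_frame(n); cv2.imwrite(f"pics/{n}0.png",f["image"]); np.savez(f"pics/{n}0.npz",**f)
    print(n,f["K"].round(1).tolist(),f["extrinsics"].round(3).tolist(),(f["z_map"]>0).mean())
E
```

```text
pics
t 0.0
q [ 0.9605  0.4267  0.0739  1.6066 -0.0341  1.1108 -0.0671]
joint_vel [ 0.0007  0.0011  0.     -0.     -0.0006  0.0003 -0.0005]
tau [ 6.00000e-04 -9.35797e+01  3.66710e+00 -4.54198e+01 -4.87000e-02
  2.00000e-02  1.00000e-04]
ee_pos [ 0.2999 -0.6043  0.2188]
tcp_rot [ 1.9653  0.4622 -1.9661]
force [-0.7892  0.3065 -0.0316]
moment [ 0.0029 -0.0449  0.0539]
finger_gap 1.0015
scene [[527.9, 0.0, 322.5], [0.0, 527.9, 230.7], [0.0, 0.0, 1.0]] [[0.604, 0.685, -0.406, 0.991], [0.797, -0.517, 0.314, -0.383], [0.005, -0.513, -0.858, 1.065], [0.0, 0.0, 0.0, 1.0]] 0.9958430989583333
side [[445.8, 0.0, 322.3], [0.0, 445.8, 232.0], [0.0, 0.0, 1.0]] [[0.998, -0.028, 0.058, 0.435], [-0.06, -0.714, 0.698, -0.556], [0.022, -0.7, -0.714, 0.608], [0.0, 0.0, 0.0, 1.0]] 0.99603515625
```

View pics/scene0.png

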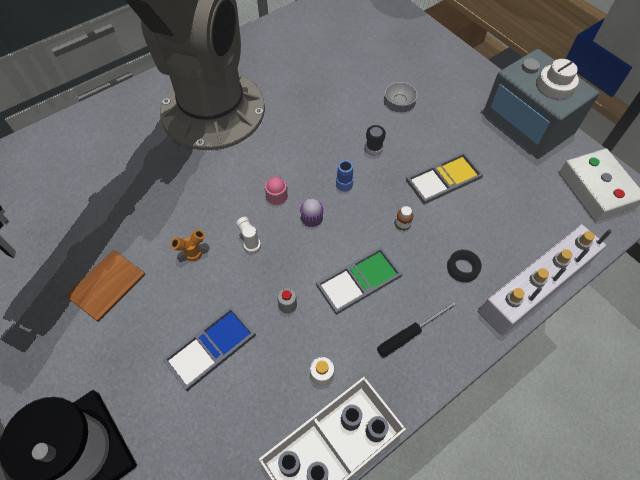

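View pics/side0.png

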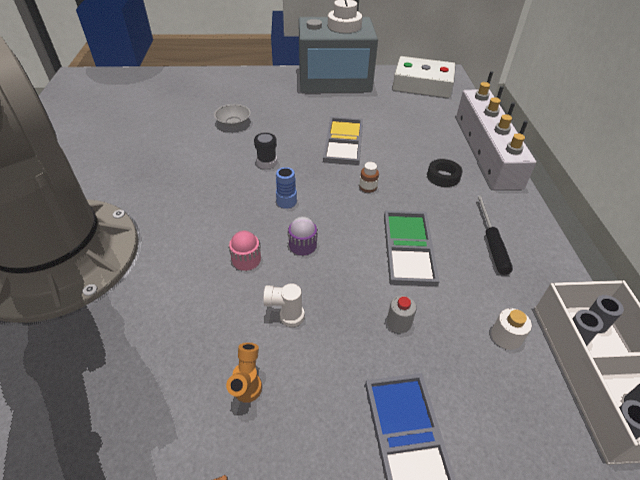

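The scene picture shows the blue tray (210,348), green tray (359,280) and yellow tray (444,178). The parts are the elbow (248,234), Y-piece (190,245), connector (345,175), relief valve (375,138) and one-way valve (312,211). The vial is at (405,217), and the canister at (287,299).

Candidates for the one-way valve are the purple one at scene (312,211) and the pink one at (276,189). The purple one fits, because pink is excluded. I'll confirm it in a crop and measure from the depth cloud.

```bash
cat > h.py <<'E'
import numpy as np, cv2
def cloud(f):
    K,T,z=f["K"],f["extrinsics"],f["z_map"]
    v,u=np.mgrid[0:480,0:640]
    p=np.stack([(u-K[0,2])/K[0,0]*z,(v-K[1,2])/K[1,1]*z,z],-1)@T[:3,:3].T+T[:3,3]
    p[z<=0]=np.nan
    return p
def circ(xy):
    A=np.c_[2*xy,np.ones(len(xy))]; s=np.linalg.lstsq(A,(xy**2).sum(1),rcond=None)[0]
    return s[:2],np.sqrt(s[2]+s[:2]@s[:2])
E
python3 - <<'E'
import numpy as np,cv2
from h import *
seeds={'scene':dict(elbow=(248,234),ypiece=(190,245),cuff=(345,175),relief=(375,138),oneway=(312,211),pink=(276,189),vial=(405,217),can=(287,299)),}
fs={n:dict(np.load(f"pics/{n}0.npz")) for n in("scene","side")}
P={n:cloud(f) for n,f in fs.items()}
for n in P:
    p=P[n]; m=(p[...,2]<.01)&(p[...,2]>-.01)&(abs(p[...,0]-.6)<.3)&(abs(p[...,1])<.4); print(n,'table z',np.median(p[m][:,2]))
for o,(u,v) in seeds['scene'].items():
    c=P['scene'][v,u,:2]
    print(o,c.round(3))
    Q=[]
    for n in P:
        q=P[n].reshape(-1,3); q=q[(np.hypot(*(q[:,:2]-c).T)<.07)&(q[:,2]>.006)&(q[:,2]<.1)]; Q.append(q)
        print('  ',n,len(q),'top',np.percentile(q[:,2],99).round(4),'mid',((q[:,:2].min(0)+q[:,:2].max(0))/2).round(4),'ext',np.ptp(q[:,:2],axis=0).round(4))
    q=np.vstack(Q)
    for lo,hi in((.006,.013),(.02,.04),(.05,.06)):
        out=[]
        for s in Q+[q]:
            s=s[(s[:,2]>lo)&(s[:,2]<hi)]
            if len(s)>8:
                cc,rr=circ(s[:,:2]); out.append((cc.round(4).tolist(),round(rr*1000,1)))
        print('   z',lo,hi,out)
# trays: coloured floors + white floors
hsv=cv2.cvtColor(fs['scene']['image'],cv2.COLOR_BGR2HSV)
for n in P:
    hsv=cv2.cvtColor(fs[n]['image'],cv2.COLOR_BGR2HSV); p=P[n]
    for o,lo,hi in(('blue',(105,150,80),(125,255,255)),('yellow',(20,150,120),(32,255,255)),('green',(50,150,60),(75,255,255)),('white',(0,0,190),(180,45,255))):
        m=cv2.inRange(hsv,lo,hi)&((p[...,2]>-.004)&(p[...,2]<.018)).astype(np.uint8)*255
        k,l,st,ce=cv2.connectedComponentsWithStats(m)
        for i in range(1,k):
            if st[i,4]>350:
                q=p[l==i][:,:2].astype(np.float32); rc=cv2.minAreaRect(q*1000)
                print(n,o,st[i,4],'z',np.median(p[l==i][:,2]).round(4),'rect',np.round(rc[0],1),np.round(rc[1],1),round(rc[2],1))
a=fs['scene']['image'][100:270,170:430]; cv2.imwrite('pics/crop1.png',cv2.resize(a,None,fx=3,fy=3,interpolation=2))
E
```

```text
scene table z -0.0005853446800208051
side table z -0.0005974974100348418
elbow [ 0.426 -0.153]
   scene 509 top 0.07 mid [ 0.4013 -0.1526] ext [0.0801 0.0488]
   side 1157 top 0.0686 mid [ 0.4128 -0.1523] ext [0.0606 0.0366]
   z 0.006 0.013 [([0.403, -0.145], np.float64(32.1)), ([0.4239, -0.1503], np.float64(17.6)), ([0.4195, -0.1508], np.float64(18.4))]
   z 0.02 0.04 [([0.4218, -0.1481], np.float64(14.7)), ([0.4237, -0.1499], np.float64(15.3)), ([0.4231, -0.1504], np.float64(14.4))]
   z 0.05 0.06 [([0.411, -0.1456], np.float64(23.4)), ([0.4119, -0.1402], np.float64(26.8)), ([0.4114, -0.1447], np.float64(23.5))]
ypiece [ 0.361 -0.266]
   scene 605 top 0.0768 mid [ 0.3581 -0.2656] ext [0.0396 0.0754]
   side 1389 top 0.0759 mid [ 0.3598 -0.2679] ext [0.0393 0.0756]
   z 0.006 0.013 [([0.3582, -0.2661], np.float64(17.9)), ([0.3598, -0.2688], np.float64(18.3)), ([0.3592, -0.2681], np.float64(18.3))]
   z 0.02 0.04 [([0.3578, -0.2663], np.float64(15.2)), ([0.3606, -0.2689], np.float64(14.6)), ([0.3601, -0.2686], np.float64(14.4))]
   z 0.05 0.06 [([0.3629, -0.2688], np.float64(15.0)),
[... 3558 characters left out ...]
1] [65.2 64.9] 82.0
scene white 817 z 0.0035 rect [633.5 -53. ] [69.4 70.8] 84.7
scene white 1058 z 0.0037 rect [ 577.  -396.4] [70.9 68.6] 4.6
scene white 2240 z 0.0043 rect [ 878.6 -207. ] [105.9 106.4] 0.2
scene white 1762 z 0.0043 rect [ 878.5 -326.9] [110.2 105.6] 89.8
side blue 2229 z 0.0037 rect [ 571.5 -303.8] [67.2 66.5] 4.4
side blue 400 z 0.0137 rect [ 574.2 -351.9] [58.4 12.1] 4.5
side white 429 z 0.0034 rect [545.4 300.3] [61.2 67.9] 80.4
side white 1005 z 0.0037 rect [637.  -50.1] [64.4 69.1] 84.6
side white 717 z 0.0048 rect [ 904.9 -221.3] [66.6 54.7] 3.3
side white 665 z 0.0048 rect [ 902.6 -297.1] [58.7 47. ] 0.4
side white 1527 z 0.0037 rect [ 576.5 -381.6] [70.  37.6] 3.8
```

View pics/crop1.png

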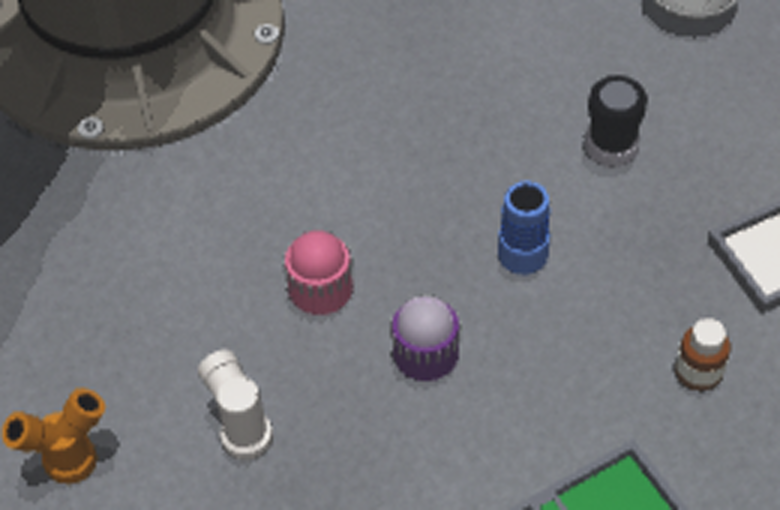

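The crop shows the purple clear-domed valve at crop (425,335) and the pink look-alike at crop (318,272). Purple is the target. Next I'll get the tray poses from the rims, the elbow and Y-piece headings, and a move planner.

```bash
cat >> h.py <<'E'
from scipy.spatial.transform import Rotation as Rn
def go(*targets):
    """targets: (x,y,z_grasp,jaw yaw deg) -> rows from current pose; tool down, tool y at yaw (mod 180 nearest)"""
    from cell import get_state
    s=get_state(); p=np.array(s["ee_pos"]); R=Rn.from_rotvec(s["tcp_rot"])
    cur=np.degrees(np.arctan2(*R.as_matrix()[[1,0],1]))
    print('t',round(s['t'],2),'tcp',p.round(4),'jawyaw',round(cur,1),'gap',round(s['finger_gap'],3),'F',np.round(s['force'],1),'q',np.round(s['q'],2))
    for x,y,z,yaw in targets:
        d=(yaw-cur+90)%180-90; a=np.radians(cur+d)
        yv=np.array([np.cos(a),np.sin(a),0]); xv=np.array([0,0,-1.]); T=Rn.from_matrix(np.c_[xv,yv,np.cross(xv,yv)])
        print('  ->',(x,y,z,yaw),np.r_[R.inv().apply(np.array([x,y,z-.005])-p),(R.inv()*T).as_rotvec()].round(3).tolist())
E
python3 - <<'E'
import numpy as np,cv2
from h import *
fs={n:dict(np.load(f"pics/{n}0.npz")) for n in("scene","side")}
P={n:cloud(f) for n,f in fs.items()}
for o,c in(('blue',(.572,-.350)),('green',(.638,-.006)),('yellow',(.547,.345))):
    for n in P:
        q=P[n].reshape(-1,3); q=q[(abs(q[:,2]-.0135)<.003)&(abs(q[:,0]-c[0])<.07)&(abs(q[:,1]-c[1])<.11)]
        rc=cv2.minAreaRect((q[:,:2]*1000).astype(np.float32)); print(o,n,len(q),np.round(rc[0],1),np.round(rc[1],1),round(rc[2],1))
for n in P:
    q=P[n].reshape(-1,3)
    e=q[(q[:,2]>.042)&(q[:,2]<.075)]; d=e[:,:2]-(.423,-.149); rr=np.hypot(*d.T); m=(rr<.05)&(rr>.025); print('elbow',n,m.sum(),np.degrees(np.arctan2(*d[m].mean(0)[::-1])), np.ptp(d[m],axis=0))
    e=q[(q[:,2]>.055)&(q[:,2]<.082)]; d=e[:,:2]-(.3592,-.2676); rr=np.hypot(*d.T); m=(rr<.05); w=np.linalg.eigh(np.cov(d[m].T))[1][:,1]; print('Y',n,m.sum(),np.degrees(np.arctan2(w[1],w[0])),[np.round(d[m&(d[:,1]*s>.012)].mean(0),4).tolist() for s in(1,-1)])
go((.423,-.149,.16,90))
E
```

```text
blue scene 985 [ 572.5 -350. ] [ 84.3 174.3] 4.6
blue side 2266 [ 572.9 -334.7] [ 82.9 140.1] 4.6
green scene 787 [638.1  -6.6] [175.5  84.1] 85.1
green side 1131 [641.6  -9.1] [177.3  82.7] 84.4
yellow scene 548 [548.7 340.3] [177.6  84.8] 80.6
yellow side 549 [552.2 337.5] [179.1  81.9] 80.3
elbow scene 107 173.3265440506274 [0.0226315  0.03067116]
Y scene 323 78.05080586099872 [[0.0059, 0.0244], [-0.0039, -0.0227]]
elbow side 219 -173.40947867108906 [0.01742169 0.02809799]
Y side 862 76.73515135179336 [[0.0061, 0.0208], [-0.0041, -0.0261]]
t 0.1 tcp [ 0.3    -0.6043  0.2188] jawyaw -63.6 gap 0.996 F [ 0.3 -0.3 -0.6] q [ 0.96  0.43  0.07  1.61 -0.03  1.11 -0.07]
  -> (0.423, -0.149, 0.16, 90) [0.064, -0.353, -0.313, 0.461, 0.0, 0.001]
```

Call:
apply_moves:
  rows:
    - [1,0.064,-0.353,-0.313,0.46,0,0]
    - [1,0.064,-0.353,-0.313,0.46,0,0]
    - [1,0.064,-0.353,-0.313,0.46,0,0]
    - [1,0.064,-0.353,-0.313,0.46,0,0]
    - [1,0.064,-0.353,-0.313,0.46,0,0]
    - [1,0.064,-0.353,-0.313,0.46,0,0]
    - [1,0.064,-0.353,-0.313,0.46,0,0]
    - [1,0.064,-0.353,-0.313,0.46,0,0]
    - [1,0.064,-0.353,-0.313,0.46,0,0]
    - [1,0.064,-0.353,-0.313,0.46,0,0]

```text
t: 1.35
ee_pos: [0.4231, -0.1494, 0.1552]
tcp_rot: [-2.22, -0.002, 2.222]
force: [0.8, -1.1, -0.4]
finger_gap: 0.999
```

Run:
```python
from h import *
from cell import optics
f=optics.grab_frame("wrist"); cv2.imwrite('pics/w1.png',f['image']); p=cloud(f)
print(f['extrinsics'].round(3).tolist(),(f['z_map']>0).mean())
q=p.reshape(-1,3); q=q[np.hypot(q[:,0]-.41,q[:,1]+.149)<.06]
for lo,hi in((.006,.012),(.02,.035),(.045,.08)):
    s=q[(q[:,2]>lo)&(q[:,2]<hi)]
    if len(s)>20: c,rr=circ(s[:,:2]); print(lo,len(s),c,rr,s.min(0).round(4),s.max(0).round(4))
go((.423,-.149,.16,90),(.423,-.149,.035,90))
```

```text
[[0.002, -0.961, -0.277, 0.504], [-1.0, -0.001, -0.001, -0.149], [0.001, 0.277, -0.961, 0.319], [0.0, 0.0, 0.0, 1.0]] 0.9960319010416666
0.006 365 [ 0.4202379  -0.14830479] 0.017896508025876896 [ 0.4123 -0.1676  0.0061] [ 0.44   -0.1291  0.0119]
0.02 138 [ 0.4199261  -0.14820054] 0.015778654444467043 [ 0.4223 -0.164   0.0202] [ 0.436  -0.1337  0.0349]
0.045 2754 [ 0.40872952 -0.14653563] 0.018767804300022034 [ 0.3786 -0.164   0.0452] [ 0.4361 -0.1281  0.0688]
t 1.4 tcp [ 0.4231 -0.1498  0.1552] jawyaw -90.0 gap 0.998 F [-0.4  0.6 -0.3] q [ 0.3   0.14 -0.11  2.15  0.02  0.85 -1.39]
  -> (0.423, -0.149, 0.16, 90) [0.0, -0.001, 0.0, -0.0, 0.001, 0.001]
  -> (0.423, -0.149, 0.035, 90) [0.125, -0.001, -0.0, -0.0, 0.001, 0.001]
```

View pics/w1.png

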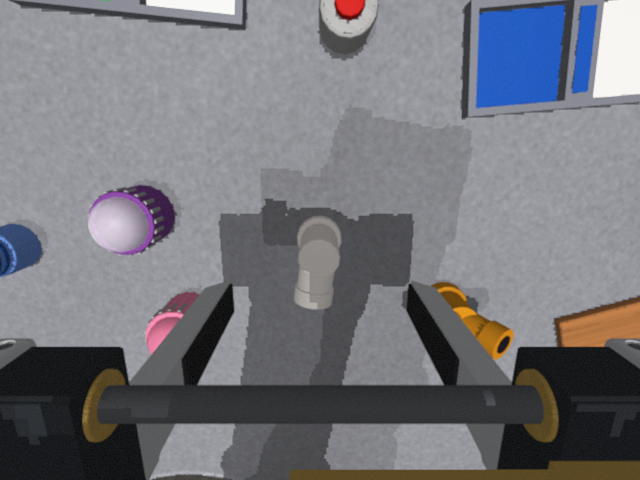

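The picture shows the elbow leg at (320,235) with its arm towards −x at (313,295), inside the jaws' span. The Y-piece (470,310) and pink valve (175,320) are clear of the fingers.

Call:
apply_moves:
  rows:
    - [1,0.04,-0.001,0.002,0.09,0,0]
    - [1,0.08,-0.001,0.002,0.09,0,0]
    - [1,0.125,-0.001,0.002,0.09,0,0]
    - [1,0.125,-0.001,0.002,0.09,0,0]
    - [0.2,0.125,-0.001,0.002,0.09,0,0]
    - [0.2,0.125,-0.001,0.002,0.09,0,0]
    - [0.2,0.125,-0.001,0.002,0.09,0,0]
    - [0.2,0.125,-0.001,0.002,0.09,0,0]
    - [0.2,0.125,-0.001,0.002,0.09,0,0]
    - [0.2,0.125,-0.001,0.002,0.09,0,0]

```text
t: 2.65
ee_pos: [0.421, -0.1487, 0.0303]
tcp_rot: [-2.174, 0.098, 2.176]
force: [0.5, 0.7, -0.5]
finger_gap: 0.395
```

```bash
python3 -c "
from h import *
go((.4205,-.1487,.17,84),(.5695,-.304,.17,84),(.5695,-.304,.045,84))"
```

```text
t 2.65 tcp [ 0.421  -0.1487  0.0303] jawyaw -95.2 gap 0.395 F [ 0.5  0.7 -0.5] q [ 0.28  0.35 -0.09  2.25  0.06  0.55 -1.52]
  -> (0.4205, -0.1487, 0.17, 84) [-0.135, -0.0, 0.001, 0.014, 0.001, 0.001]
  -> (0.5695, -0.304, 0.17, 84) [-0.135, 0.141, -0.162, 0.014, 0.001, 0.001]
  -> (0.5695, -0.304, 0.045, 84) [-0.01, 0.141, -0.162, 0.014, 0.001, 0.001]
```

Call:
apply_moves:
  rows:
    - [0.2,0,0,0,0,0,0]
    - [0.2,0,0,0,0,0,0]
    - [0.2,0,0,0,0,0,0]
    - [0.2,0,0,0,0,0,0]
    - [0.2,-0.03,0,0,0,0,0]
    - [0.2,-0.08,0,0,0,0,0]
    - [0.2,-0.135,0,0,0,0,0]
    - [0.2,-0.135,0,0,0,0,0]

```text
t: 3.65
ee_pos: [0.4231, -0.1493, 0.1689]
tcp_rot: [-2.181, 0.099, 2.169]
force: [-0.9, -0.2, -0.9]
finger_gap: 0.336
```

```bash
python3 -c "
from h import *
go((.5695,-.304,.17,90),(.5695,-.304,.06,90),(.5695,-.304,.042,90))"
```

```text
t 3.65 tcp [ 0.4231 -0.1493  0.1689] jawyaw -95.2 gap 0.336 F [-0.9 -0.2 -0.9] q [ 0.29  0.12 -0.11  2.15  0.02  0.88 -1.48]
  -> (0.5695, -0.304, 0.17, 90) [0.005, 0.141, -0.16, -0.091, -0.006, -0.001]
  -> (0.5695, -0.304, 0.06, 90) [0.115, 0.141, -0.159, -0.091, -0.006, -0.001]
  -> (0.5695, -0.304, 0.042, 90) [0.133, 0.141, -0.159, -0.091, -0.006, -0.001]
```

Call:
apply_moves:
  rows:
    - [0.2,0,0.045,-0.05,-0.09,-0.006,0]
    - [0.2,0,0.09,-0.1,-0.09,-0.006,0]
    - [0.2,0,0.141,-0.159,-0.09,-0.006,0]
    - [0.2,0,0.141,-0.159,-0.09,-0.006,0]
    - [0.2,0,0.141,-0.159,-0.09,-0.006,0]
    - [0.2,0.05,0.141,-0.159,-0.09,-0.006,0]
    - [0.2,0.1,0.141,-0.159,-0.09,-0.006,0]
    - [0.2,0.12,0.141,-0.159,-0.09,-0.006,0]
    - [0.2,0.133,0.141,-0.159,-0.09,-0.006,0]
    - [0.2,0.133,0.141,-0.159,-0.09,-0.006,0]

```text
t: 4.9
ee_pos: [0.5695, -0.3042, 0.0371]
tcp_rot: [2.221, -0.001, -2.222]
force: [0.5, 0.2, -0.6]
finger_gap: 0.336
```

Run:
```python
from h import *
from cell import optics
f=optics.grab_frame("side"); cv2.imwrite('pics/s1.png',f['image'][300:480,280:560].repeat(2,0).repeat(2,1))
go((.5695,-.304,.17,90),(.3709,.2612,.2,80))
```

```text
t 4.95 tcp [ 0.5699 -0.3044  0.0379] jawyaw -90.0 gap 0.337 F [ 0.1 -0.6 -0.8] q [ 0.42  0.58 -0.03  1.8   0.03  0.76 -1.2 ]
  -> (0.5695, -0.304, 0.17, 90) [-0.127, -0.0, 0.0, -0.001, -0.001, -0.001]
  -> (0.3709, 0.2612, 0.2, 80) [-0.158, -0.565, 0.199, 0.174, -0.001, -0.001]
```

View pics/s1.png

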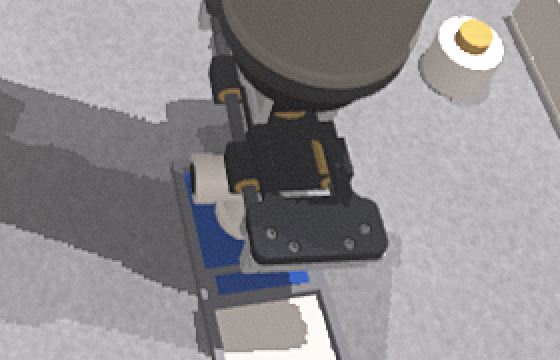

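The crop shows the elbow at (235,215) over the blue floor, with its arm over the −x rim. Lower 2 mm and release.

Call:
apply_moves:
  rows:
    - [0.2,0.002,0,0,0,0,0]
    - [0.2,0.002,0,0,0,0,0]
    - [0.6,0.002,0,0,0,0,0]
    - [0.6,0.002,0,0,0,0,0]
    - [0.6,0.002,0,0,0,0,0]
    - [0.6,0.002,0,0,0,0,0]
    - [0.6,-0.03,0,0,0,0,0]
    - [1,-0.08,0,0,0,0,0]
    - [1,-0.14,0,0,0,0,0]
    - [1,-0.14,0,0,0,0,0]

```text
t: 6.2
ee_pos: [0.5721, -0.3054, 0.1829]
tcp_rot: [2.228, -0.006, -2.211]
force: [-0.3, -0.2, -0.2]
finger_gap: 0.882
```

Run:
```python
from h import *
from cell import optics
f=optics.grab_frame("wrist"); q=cloud(f).reshape(-1,3)
q=q[np.hypot(q[:,0]-.56,q[:,1]+.304)<.06]
s=q[(q[:,2]>.05)&(q[:,2]<.08)]; print('elbow top',len(s),np.percentile(s[:,2],98),s.min(0).round(4),s.max(0).round(4))
cv2.imwrite('pics/w2.png',f['image'])
go((.3709,.2612,.18,80))
```

```text
elbow top 2344 0.07220912730278164 [ 0.5291 -0.3204  0.0507] [ 0.5855 -0.2882  0.0735]
t 6.25 tcp [ 0.5709 -0.3048  0.1802] jawyaw -90.0 gap 0.925 F [ 0.3  0.5 -1. ] q [ 0.41  0.41 -0.03  1.71  0.02  1.01 -1.19]
  -> (0.3709, 0.2612, 0.18, 80) [0.003, -0.566, 0.2, 0.174, -0.005, -0.002]
```

View pics/w2.png

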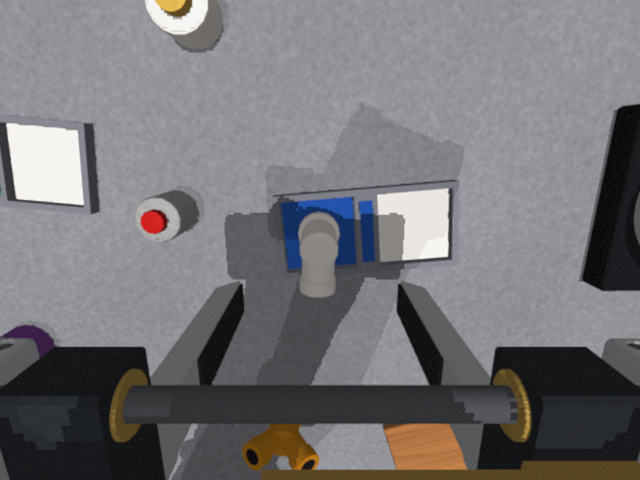

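The elbow stands in the blue compartment at (318,240), its top at 72 mm = 68 + 4. Next is the relief valve.

Call:
apply_moves:
  rows:
    - [1,0,-0.06,0.02,-0.1,0,0]
    - [1,0,-0.115,0.04,-0.2,0,0]
    - [1,0,-0.17,0.06,-0.3,0,0]
    - [1,0,-0.23,0.08,-0.4,0,0]
    - [1,0,-0.285,0.1,-0.5,0,0]
    - [1,0,-0.34,0.12,-0.6,0,0]
    - [1,0,-0.4,0.14,-0.7,0,0]
    - [1,0,-0.455,0.16,-0.7,0,0]
    - [1,0,-0.51,0.18,-0.7,0,0]
    - [1,0,-0.566,0.2,-0.7,0,0]

```text
t: 7.5
ee_pos: [0.3699, 0.2626, 0.1769]
tcp_rot: [1.817, 0.657, -1.813]
force: [1.2, 0.1, -0.3]
finger_gap: 1.0
```

Run:
```python
from h import *
from cell import optics
f=dict(np.load('pics/scene0.npz')); p=cloud(f)[85:112,380:420].reshape(-1,3); p=p[p[:,2]>.01]; print('bowl',p.min(0),p.max(0))
f=optics.grab_frame("wrist"); q=cloud(f).reshape(-1,3)
q=q[np.hypot(q[:,0]-.371,q[:,1]-.261)<.045]
for lo,hi in((.05,.0632),(.0632,.075)):
  s=q[(q[:,2]>lo)&(q[:,2]<hi)]; print(len(s),s.min(0).round(4),s.max(0).round(4),circ(s[:,:2]))
go((.3709,.2612,.18,-50),(.3709,.2612,.056,-50))
```

```text
bowl [0.23767362 0.38678458 0.01001379] [0.3269956  0.47569153 0.03245882]
219 [0.3451 0.2393 0.0502] [0.3915 0.2857 0.0632] (array([0.36811722, 0.26212633]), np.float64(0.023136603616677805))
2518 [0.3448 0.2384 0.0632] [0.391  0.2852 0.0677] (array([0.36808115, 0.26232716]), np.float64(0.01640284403060144))
t 7.55 tcp [0.3671 0.2696 0.1774] jawyaw -49.6 gap 1.0 F [-6.6  8.   0.4] q [-0.26  0.15 -0.56  2.1   0.1   0.91 -1.74]
  -> (0.3709, 0.2612, 0.18, -50) [0.002, 0.009, 0.003, 0.007, -0.003, -0.002]
  -> (0.3709, 0.2612, 0.056, -50) [0.126, 0.009, 0.003, 0.007, -0.003, -0.002]
```

Call:
apply_moves:
  rows:
    - [1,0.0,0.007,0.004,0,0,0]
    - [1,0.04,0.007,0.004,0,0,0]
    - [1,0.09,0.007,0.004,0,0,0]
    - [1,0.126,0.007,0.004,0,0,0]
    - [1,0.126,0.007,0.004,0,0,0]
    - [0.3,0.126,0.007,0.004,0,0,0]
    - [0.3,0.126,0.007,0.004,0,0,0]
    - [0.3,0.126,0.007,0.004,0,0,0]
    - [0.3,0.126,0.007,0.004,0,0,0]
    - [0.3,0.126,0.007,0.004,0,0,0]

```text
t: 8.8
ee_pos: [0.3691, 0.2618, 0.0516]
tcp_rot: [1.815, 0.666, -1.809]
force: [-0.6, 0.0, 0.5]
finger_gap: 0.505
```

Call:
apply_moves:
  rows:
    - [0.3,0,0,0,0,0,0]
    - [0.3,0,0,0,0,0,0]
    - [0.3,0,0,0,0,0,0]
    - [0.3,-0.03,0,0,0,0,0]
    - [0.3,-0.08,0,0,0,0,0]
    - [0.3,-0.14,0,0,0,0,0]
    - [0.3,-0.14,0,0,0,0,0]

```text
t: 9.68
ee_pos: [0.3702, 0.2631, 0.1954]
tcp_rot: [1.822, 0.667, -1.803]
force: [0.8, -0.6, -1.6]
finger_gap: 0.509
```

```bash
python3 -c "
from h import *
go((.577,-.396,.2,-90),(.577,-.396,.12,-90),(.577,-.396,.062,-90))"
```

```text
t 9.68 tcp [0.3702 0.2631 0.1954] jawyaw -49.6 gap 0.509 F [ 0.8 -0.6 -1.6] q [-0.22  0.12 -0.57  2.09  0.09  0.95 -1.71]
  -> (0.577, -0.396, 0.2, -90) [-0.0, 0.636, 0.269, 0.705, -0.01, 0.0]
  -> (0.577, -0.396, 0.12, -90) [0.08, 0.636, 0.27, 0.705, -0.01, 0.0]
  -> (0.577, -0.396, 0.062, -90) [0.138, 0.636, 0.271, 0.705, -0.01, 0.0]
```

Call:
apply_moves:
  rows:
    - [0.3,0,0.04,0.017,0.1,0,0]
    - [0.3,0,0.095,0.04,0.2,0,0]
    - [0.3,0,0.15,0.063,0.3,0,0]
    - [0.3,0,0.205,0.087,0.4,0,0]
    - [0.3,0,0.26,0.11,0.5,0,0]
    - [0.3,0,0.315,0.133,0.6,-0.01,0]
    - [0.3,0,0.37,0.156,0.705,-0.01,0]
    - [0.3,0,0.425,0.18,0.705,-0.01,0]
    - [0.3,0,0.48,0.203,0.705,-0.01,0]
    - [0.3,0,0.535,0.226,0.705,-0.01,0]

```text
t: 10.92
ee_pos: [0.5446, -0.2926, 0.1937]
tcp_rot: [-2.22, -0.001, 2.223]
force: [0.9, 0.2, -1.0]
finger_gap: 0.506
```

```bash
python3 -c "
from h import *
go((.577,-.396,.2,-90),(.577,-.396,.12,-90),(.577,-.396,.062,-90))"
```

```text
t 10.93 tcp [ 0.5446 -0.2926  0.1937] jawyaw -90.0 gap 0.506 F [ 0.9  0.2 -1. ] q [ 0.43  0.36 -0.05  1.76  0.02  1.02 -1.2 ]
  -> (0.577, -0.396, 0.2, -90) [-0.001, 0.103, -0.032, 0.0, 0.001, 0.0]
  -> (0.577, -0.396, 0.12, -90) [0.079, 0.103, -0.033, 0.0, 0.001, 0.0]
  -> (0.577, -0.396, 0.062, -90) [0.137, 0.104, -0.033, 0.0, 0.001, 0.0]
```

Call:
apply_moves:
  rows:
    - [0.3,0,0.05,-0.015,0,0,0]
    - [0.3,0,0.09,-0.028,0,0,0]
    - [0.3,0,0.104,-0.033,0,0,0]
    - [0.3,0,0.104,-0.033,0,0,0]
    - [0.3,0.05,0.104,-0.033,0,0,0]
    - [0.3,0.1,0.104,-0.033,0,0,0]
    - [0.3,0.125,0.104,-0.033,0,0,0]
    - [0.3,0.137,0.104,-0.033,0,0,0]
    - [0.3,0.137,0.104,-0.033,0,0,0]

```text
t: 12.05
ee_pos: [0.5778, -0.3949, 0.0567]
tcp_rot: [2.22, 0.003, -2.223]
force: [-1.3, 0.1, 0.2]
finger_gap: 0.507
```

Call:
apply_moves:
  rows:
    - [0.3,0.001,0,0,0,0,0]
    - [0.3,0.001,0,0,0,0,0]
    - [0.75,0.001,0,0,0,0,0]
    - [0.75,0.001,0,0,0,0,0]
    - [0.75,0.001,0,0,0,0,0]
    - [0.75,0.001,0,0,0,0,0]
    - [0.75,-0.03,0,0,0,0,0]
    - [1,-0.08,0,0,0,0,0]
    - [1,-0.12,0,0,0,0,0]
    - [1,-0.12,0,0,0,0,0]

```text
t: 13.3
ee_pos: [0.5794, -0.3961, 0.1805]
tcp_rot: [2.224, -0.0, -2.216]
force: [-0.2, -0.0, -0.7]
finger_gap: 0.995
```

Run:
```python
from h import *
from cell import optics
f=optics.grab_frame("wrist"); q=cloud(f).reshape(-1,3)
q=q[np.hypot(q[:,0]-.577,q[:,1]+.396)<.045]
s=q[(q[:,2]>.055)&(q[:,2]<.09)]; print('relief top',len(s),np.percentile(s[:,2],98),s.min(0).round(4),s.max(0).round(4))
cv2.imwrite('pics/w3.png',f['image'])
go((.4145,.1283,.18,-60))
```

```text
relief top 2733 0.0706267422322687 [ 0.5537 -0.4177  0.055 ] [ 0.6008 -0.3706  0.0714]
t 13.35 tcp [ 0.5785 -0.3955  0.1782] jawyaw -89.9 gap 0.998 F [-0.2  0.1 -0.3] q [ 0.52  0.5  -0.02  1.58  0.01  1.06 -1.07]
  -> (0.4145, 0.1283, 0.18, -60) [0.003, -0.524, 0.163, -0.522, -0.001, -0.0]
```

View pics/w3.png

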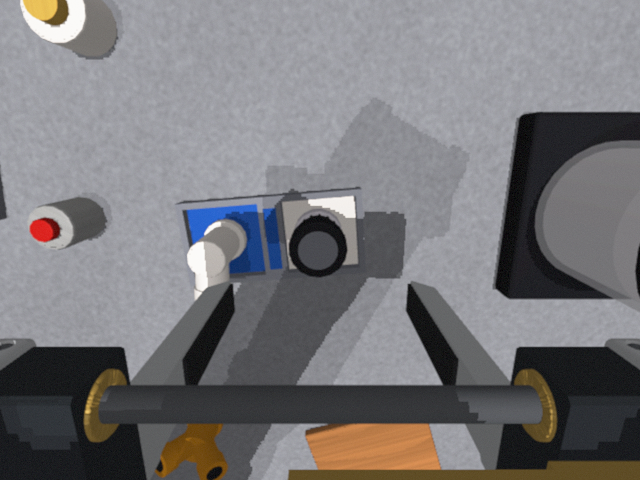

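The relief valve stands in the white compartment at (318,245), its top at 70.6 mm against 70 expected, and the elbow is undisturbed. Next is the connector.

Call:
apply_moves:
  rows:
    - [1,0,-0.04,0.012,-0.08,0,0]
    - [1,0,-0.095,0.03,-0.16,0,0]
    - [1,0,-0.15,0.047,-0.24,0,0]
    - [1,0,-0.205,0.064,-0.32,0,0]
    - [1,0,-0.26,0.081,-0.4,0,0]
    - [1,0,-0.315,0.098,-0.48,0,0]
    - [1,0,-0.37,0.115,-0.52,0,0]
    - [1,0,-0.425,0.132,-0.52,0,0]
    - [1,0,-0.475,0.148,-0.52,0,0]
    - [1,0,-0.51,0.159,-0.52,0,0]

```text
t: 14.6
ee_pos: [0.4173, 0.1162, 0.1772]
tcp_rot: [1.927, 0.516, -1.927]
force: [1.1, -1.5, 0.4]
finger_gap: 1.0
```

Call:
apply_moves:
  rows:
    - [1,0,-0.012,0.01,0,0,0]
    - [1,0,-0.012,0.01,0,0,0]

```text
t: 14.85
ee_pos: [0.4014, 0.1211, 0.1766]
tcp_rot: [1.925, 0.516, -1.928]
force: [-0.6, -0.0, 0.1]
finger_gap: 0.999
```

Run:
```python
from h import *
from cell import optics
f=optics.grab_frame("wrist"); q=cloud(f).reshape(-1,3)
q=q[np.hypot(q[:,0]-.414,q[:,1]-.128)<.045]
for lo,hi in((.006,.028),(.04,.068),(.07,.085)):
  s=q[(q[:,2]>lo)&(q[:,2]<hi)]; print(len(s),s.min(0).round(4),s.max(0).round(4),circ(s[:,:2]))
go((.4140,.128,.18,-60),(.414,.128,.052,-60))
```

```text
177 [0.3994 0.1116 0.0061] [0.4325 0.1503 0.028 ] (array([0.41182651, 0.12969651]), np.float64(0.020153266467876577))
308 [0.4032 0.1126 0.0402] [0.4302 0.1482 0.0679] (array([0.41146742, 0.12949173]), np.float64(0.018230809721271352))
1652 [0.3941 0.112  0.0702] [0.4293 0.1475 0.0775] (array([0.41210594, 0.12982907]), np.float64(0.01253841659497576))
t 14.9 tcp [0.4023 0.1207 0.1768] jawyaw -60.0 gap 1.001 F [ 0.2 -0.2  0.3] q [-0.01  0.08 -0.45  2.17  0.05  0.9  -1.54]
  -> (0.414, 0.128, 0.18, -60) [0.002, -0.0, -0.014, -0.001, 0.001, -0.0]
  -> (0.414, 0.128, 0.052, -60) [0.13, -0.001, -0.014, -0.001, 0.001, -0.0]
```

Call:
apply_moves:
  rows:
    - [1,0.0,-0.003,-0.013,0,0,0]
    - [1,0.04,-0.003,-0.013,0,0,0]
    - [1,0.09,-0.003,-0.013,0,0,0]
    - [1,0.13,-0.003,-0.013,0,0,0]
    - [1,0.13,-0.003,-0.013,0,0,0]
    - [0.2,0.13,-0.003,-0.013,0,0,0]
    - [0.2,0.13,-0.003,-0.013,0,0,0]
    - [0.2,0.13,-0.003,-0.013,0,0,0]
    - [0.2,0.13,-0.003,-0.013,0,0,0]
    - [0.2,0.13,-0.003,-0.013,0,0,0]

```text
t: 16.15
ee_pos: [0.4121, 0.1297, 0.047]
tcp_rot: [1.927, 0.515, -1.928]
force: [-0.5, -0.3, 0.5]
finger_gap: 0.505
```

Call:
apply_moves:
  rows:
    - [0.2,0,0,0,0,0,0]
    - [0.2,0,0,0,0,0,0]
    - [0.2,0,0,0,0,0,0]
    - [0.2,0,0,0,0,0,0]
    - [0.2,-0.03,0,0,0,0,0]
    - [0.2,-0.08,0,0,0,0,0]
    - [0.2,-0.13,0,0,0,0,0]
    - [0.2,-0.13,0,0,0,0,0]

```text
t: 17.15
ee_pos: [0.4138, 0.1303, 0.1801]
tcp_rot: [1.932, 0.514, -1.922]
force: [-0.8, -0.0, -1.8]
finger_gap: 0.379
```

```bash
python3 -c "
from h import *
go((.558,.384,.18,-45),(.558,.384,.057,-45))"
```

```text
t 17.15 tcp [0.4138 0.1303 0.1801] jawyaw -60.1 gap 0.379 F [-0.8 -0.  -1.8] q [-0.    0.1  -0.47  2.14  0.06  0.91 -1.56]
  -> (0.558, 0.384, 0.18, -45) [0.006, -0.148, -0.251, -0.263, -0.004, -0.003]
  -> (0.558, 0.384, 0.057, -45) [0.129, -0.148, -0.251, -0.263, -0.004, -0.003]
```

Call:
apply_moves:
  rows:
    - [0.2,0,-0.02,-0.035,-0.08,0,0]
    - [0.2,0,-0.05,-0.085,-0.16,0,0]
    - [0.2,0,-0.08,-0.135,-0.22,0,0]
    - [0.2,0,-0.11,-0.187,-0.26,0,0]
    - [0.2,0,-0.135,-0.229,-0.26,0,0]
    - [0.2,0,-0.148,-0.251,-0.26,0,0]
    - [0.2,0.0,-0.148,-0.251,-0.26,0,0]

```text
t: 18.02
ee_pos: [0.5568, 0.3853, 0.1787]
tcp_rot: [1.763, 0.727, -1.758]
force: [-0.5, -0.0, -0.9]
finger_gap: 0.378
```

Run:
```python
from h import *
from cell import optics
f=optics.grab_frame("wrist"); p=cloud(f); hsv=cv2.cvtColor(f['image'],cv2.COLOR_BGR2HSV)
q=p.reshape(-1,3); q=q[(abs(q[:,2]-.0135)<.003)&(abs(q[:,0]-.55)<.07)&(abs(q[:,1]-.34)<.11)]
rc=cv2.minAreaRect((q[:,:2]*1000).astype(np.float32)); print(len(q),np.round(rc[0],1),np.round(rc[1],1),round(rc[2],1))
go((.558,.384,.18,-45),(.558,.384,.0565,-45))
```

```text
2848 [547.3 339.5] [174.7  82.4] 80.5
t 18.07 tcp [0.5567 0.3839 0.179 ] jawyaw -45.1 gap 0.38 F [-0.3 -0.5 -0.7] q [-0.33  0.51 -0.52  1.61  0.28  1.09 -1.71]
  -> (0.558, 0.384, 0.18, -45) [0.004, 0.001, -0.001, -0.002, -0.002, -0.002]
  -> (0.558, 0.384, 0.0565, -45) [0.128, 0.001, -0.001, -0.002, -0.002, -0.002]
```

Call:
apply_moves:
  rows:
    - [0.2,0.05,0,0,0,0,0]
    - [0.2,0.1,0,0,0,0,0]
    - [0.2,0.12,0,0,0,0,0]
    - [0.2,0.127,0,0,0,0,0]
    - [0.2,0.128,0,0,0,0,0]
    - [0.2,0.128,0,0,0,0,0]

```text
t: 18.82
ee_pos: [0.5578, 0.3843, 0.0526]
tcp_rot: [1.765, 0.726, -1.757]
force: [-0.4, 0.4, -0.8]
finger_gap: 0.38
```

Call:
apply_moves:
  rows:
    - [0.2,0,0,0,0,0,0]
    - [0.65,0,0,0,0,0,0]
    - [0.65,0,0,0,0,0,0]
    - [0.65,0,0,0,0,0,0]
    - [0.65,0,0,0,0,0,0]
    - [0.65,-0.03,0,0,0,0,0]
    - [1,-0.08,0,0,0,0,0]
    - [1,-0.125,0,0,0,0,0]
    - [1,-0.125,0,0,0,0,0]

```text
t: 19.95
ee_pos: [0.5585, 0.3856, 0.1816]
tcp_rot: [1.771, 0.727, -1.752]
force: [0.2, -1.0, -0.2]
finger_gap: 0.932
```

Run:
```python
from h import *
from cell import optics
f=optics.grab_frame("wrist"); q=cloud(f).reshape(-1,3)
q=q[np.hypot(q[:,0]-.557,q[:,1]-.384)<.045]
s=q[(q[:,2]>.065)&(q[:,2]<.1)]; print('cuff top',len(s),np.percentile(s[:,2],98),s.min(0).round(4),s.max(0).round(4))
cv2.imwrite('pics/w4.png',f['image'])
go((.4425,.007,.18,-70))
```

```text
cuff top 1694 0.0807004095447747 [0.5407 0.3672 0.065 ] [0.5767 0.403  0.0817]
t 20.0 tcp [0.5578 0.3847 0.1791] jawyaw -45.1 gap 0.975 F [-0.5 -0.4 -0.2] q [-0.33  0.51 -0.52  1.62  0.28  1.08 -1.71]
  -> (0.4425, 0.007, 0.18, -70) [0.003, 0.186, 0.348, 0.434, -0.007, -0.002]
```

View pics/w4.png

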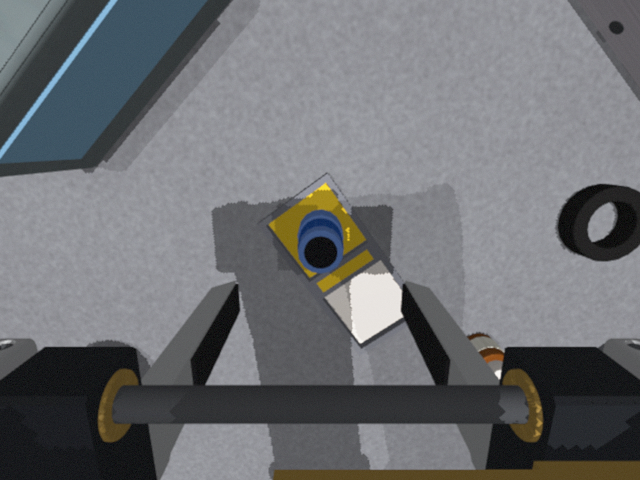

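The connector stands in the yellow compartment at (320,235), its top at 80.7 mm against 80 expected. Next is the one-way valve.

Call:
apply_moves:
  rows:
    - [1,0,0.02,0.037,0.08,0,0]
    - [1,0,0.047,0.087,0.16,0,0]
    - [1,0,0.074,0.138,0.24,0,0]
    - [1,0,0.1,0.19,0.32,0,0]
    - [1,0,0.127,0.24,0.4,-0.007,0]
    - [1,0,0.153,0.285,0.434,-0.007,0]
    - [1,0,0.175,0.325,0.434,-0.007,0]
    - [1,0,0.186,0.348,0.434,-0.007,0]
    - [1,0,0.186,0.348,0.434,-0.007,0]

```text
t: 21.12
ee_pos: [0.4412, 0.0055, 0.1767]
tcp_rot: [2.032, 0.353, -2.034]
force: [-0.2, 0.7, 0.1]
finger_gap: 1.001
```

Run:
```python
from h import *
from cell import optics
f=optics.grab_frame("wrist"); q=cloud(f).reshape(-1,3)
q=q[np.hypot(q[:,0]-.443,q[:,1]-.007)<.045]
for lo,hi in((.006,.03),(.03,.044),(.046,.075)):
  s=q[(q[:,2]>lo)&(q[:,2]<hi)]; print(len(s),s.min(0).round(4),s.max(0).round(4),circ(s[:,:2]))
go((.4425,.007,.18,-70),(.4425,.007,.0325,-70))
```

```text
168 [ 0.4324 -0.0172  0.006 ] [0.4684 0.0338 0.03  ] (array([0.44081425, 0.00729241]), np.float64(0.026186534580210356))
896 [ 0.4142 -0.0194  0.0304] [0.4684 0.0346 0.044 ] (array([0.44137805, 0.00746189]), np.float64(0.024504106293467418))
1961 [ 0.4205 -0.0131  0.0461] [0.4631 0.0287 0.0644] (array([0.44288853, 0.00797122]), np.float64(0.014616215833073815))
t 21.18 tcp [0.4418 0.0068 0.1769] jawyaw -70.1 gap 1.0 F [-0.1  0.3 -0.9] q [ 0.18  0.11 -0.36  2.13  0.05  0.9  -1.44]
  -> (0.4425, 0.007, 0.18, -70) [0.002, 0.0, -0.001, -0.002, 0.001, -0.002]
  -> (0.4425, 0.007, 0.0325, -70) [0.149, -0.0, -0.001, -0.002, 0.001, -0.002]
```

Call:
apply_moves:
  rows:
    - [1,0.04,0,0,0,0,0]
    - [1,0.09,0,0,0,0,0]
    - [1,0.135,0,0,0,0,0]
    - [1,0.149,0,0,0,0,0]
    - [1,0.149,0,0,0,0,0]
    - [0.4,0.149,0,0,0,0,0]
    - [0.4,0.149,0,0,0,0,0]
    - [0.4,0.149,0,0,0,0,0]
    - [0.4,0.149,0,0,0,0,0]
    - [0.4,0.149,0,0,0,0,0]

```text
t: 22.42
ee_pos: [0.4419, 0.0065, 0.0281]
tcp_rot: [2.032, 0.354, -2.032]
force: [-0.9, 0.5, 5.7]
finger_gap: 0.546
```

Call:
apply_moves:
  rows:
    - [0.4,0,0,0,0,0,0]
    - [0.4,0,0,0,0,0,0]
    - [0.4,0,0,0,0,0,0]
    - [0.4,-0.03,0,0,0,0,0]
    - [0.4,-0.08,0,0,0,0,0]
    - [0.4,-0.14,0,0,0,0,0]
    - [0.4,-0.14,0,0,0,0,0]

```text
t: 23.3
ee_pos: [0.444, 0.0069, 0.1719]
tcp_rot: [2.038, 0.353, -2.025]
force: [-0.1, -0.0, -1.8]
finger_gap: 0.547
```

```bash
python3 -c "
from h import *
go((.5415,.294,.17,-10),(.5415,.294,.038,-10))"
```

```text
t 23.3 tcp [0.444  0.0069 0.1719] jawyaw -70.1 gap 0.547 F [-0.1 -0.  -1.8] q [ 0.2   0.12 -0.38  2.14  0.06  0.89 -1.45]
  -> (0.5415, 0.294, 0.17, -10) [0.007, -0.237, -0.189, -1.049, -0.003, -0.007]
  -> (0.5415, 0.294, 0.038, -10) [0.139, -0.237, -0.188, -1.049, -0.003, -0.007]
```

Call:
apply_moves:
  rows:
    - [0.4,0,-0.025,-0.02,-0.15,0,0]
    - [0.4,0,-0.06,-0.048,-0.3,0,0]
    - [0.4,0,-0.1,-0.08,-0.45,0,0]
    - [0.4,0,-0.14,-0.112,-0.6,0,0]
    - [0.4,0,-0.18,-0.143,-0.75,0,0]
    - [0.4,0,-0.215,-0.171,-0.9,0,0]
    - [0.4,0,-0.237,-0.189,-1.049,-0.003,-0.007]
    - [0.4,0,-0.237,-0.189,-1.049,-0.003,-0.007]
    - [0.4,0,-0.237,-0.189,-1.049,-0.003,-0.007]

```text
t: 24.42
ee_pos: [0.5407, 0.2931, 0.1708]
tcp_rot: [1.337, 1.12, -1.34]
force: [0.1, -0.6, -0.7]
finger_gap: 0.548
```

```bash
python3 -c "
from h import *
go((.5415,.294,.17,-10),(.5415,.294,.038,-10))"
```

```text
t 24.43 tcp [0.5407 0.2931 0.1708] jawyaw -10.1 gap 0.548 F [ 0.1 -0.6 -0.7] q [-0.12  0.45 -0.63  1.76  0.3   1.03 -1.03]
  -> (0.5415, 0.294, 0.17, -10) [0.006, 0.001, -0.001, -0.002, 0.001, 0.001]
  -> (0.5415, 0.294, 0.038, -10) [0.138, 0.001, -0.001, -0.002, 0.001, 0.001]
```

Call:
apply_moves:
  rows:
    - [0.4,0.05,0.001,-0.001,0,0,0]
    - [0.4,0.1,0.001,-0.001,0,0,0]
    - [0.4,0.125,0.001,-0.001,0,0,0]
    - [0.4,0.136,0.001,-0.001,0,0,0]
    - [0.4,0.138,0.001,-0.001,0,0,0]
    - [0.4,0.138,0.001,-0.001,0,0,0]

```text
t: 25.18
ee_pos: [0.5422, 0.2938, 0.0339]
tcp_rot: [1.338, 1.119, -1.339]
force: [-1.0, 0.5, -0.1]
finger_gap: 0.553
```

Call:
apply_moves:
  rows:
    - [0.4,0,0,0,0,0,0]
    - [0.85,0,0,0,0,0,0]
    - [0.85,0,0,0,0,0,0]
    - [0.85,0,0,0,0,0,0]
    - [0.85,0,0,0,0,0,0]
    - [0.85,-0.03,0,0,0,0,0]
    - [1,-0.08,0,0,0,0,0]
    - [1,-0.14,0,0,0,0,0]
    - [1,-0.14,0,0,0,0,0]

```text
t: 26.3
ee_pos: [0.544, 0.2954, 0.1785]
tcp_rot: [1.344, 1.118, -1.333]
force: [0.8, 0.1, -0.9]
finger_gap: 0.997
```

Run:
```python
from h import *
from cell import optics
f=optics.grab_frame("wrist"); q=cloud(f).reshape(-1,3)
q=q[np.hypot(q[:,0]-.5415,q[:,1]-.294)<.045]
s=q[(q[:,2]>.04)&(q[:,2]<.1)]; print('top',len(s),np.percentile(s[:,2],98),s.min(0).round(4),s.max(0).round(4))
cv2.imwrite('pics/w5.png',f['image'])
go((.3592,-.2676,.18,-13))
```

```text
top 2889 0.06719809965904561 [0.5159 0.2666 0.0402] [0.5696 0.3205 0.069 ]
t 26.35 tcp [0.5431 0.2944 0.1759] jawyaw -10.2 gap 1.0 F [-0.7  0.2 -0.2] q [-0.11  0.44 -0.63  1.75  0.3   1.04 -1.03]
  -> (0.3592, -0.2676, 0.18, -13) [-0.0, -0.082, 0.586, 0.049, -0.001, -0.003]
```

View pics/w5.png

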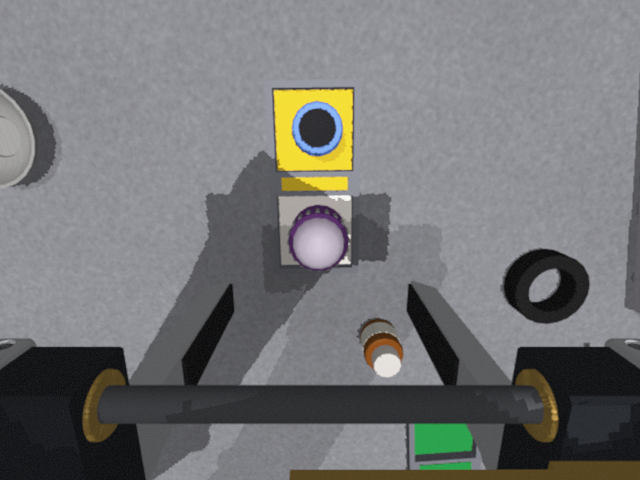

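The one-way valve stands in the white compartment at (318,240) and the connector in the yellow one at (316,128). The valve's top reads 67–69 mm against 68. Now the Y-piece, on a path bulged outward from the base.

Call:
apply_moves:
  rows:
    - [1,0,0.01,0.04,0,0,0]
    - [1,0,0.025,0.09,0,0,0]
    - [1,0,0.035,0.145,0,0,0]
    - [1,0,0.035,0.2,0,0,0]
    - [1,0,0.03,0.26,0,0,0]
    - [1,0,0.02,0.32,0.05,0,0]
    - [1,0,0.0,0.38,0.05,0,0]
    - [1,0,-0.02,0.435,0.05,0,0]
    - [1,0,-0.045,0.49,0.05,0,0]
    - [1,0,-0.06,0.53,0.05,0,0]

```text
t: 27.6
ee_pos: [0.3877, -0.2184, 0.1739]
tcp_rot: [1.378, 1.092, -1.375]
force: [-0.4, 0.0, -0.1]
finger_gap: 0.998
```

```bash
python3 -c "
from h import *
go((.358,-.2676,.18,-13))"
```

```text
t 27.6 tcp [ 0.3877 -0.2184  0.1739] jawyaw -13.2 gap 0.998 F [-0.4  0.  -0.1] q [ 0.78  0.13 -0.44  2.13  0.07  0.9   0.07]
  -> (0.358, -0.2676, 0.18, -13) [-0.001, -0.018, 0.055, -0.003, -0.002, -0.001]
```

Call:
apply_moves:
  rows:
    - [1,0,-0.011,0.035,0,0,0]
    - [1,0,-0.018,0.055,0,0,0]
    - [1,0,-0.018,0.055,0,0,0]

```text
t: 27.98
ee_pos: [0.3562, -0.2686, 0.1728]
tcp_rot: [1.38, 1.092, -1.378]
force: [-0.3, 0.3, 0.2]
finger_gap: 0.998
```

Run:
```python
from h import *
from cell import optics
f=optics.grab_frame("wrist"); q=cloud(f).reshape(-1,3)
q=q[np.hypot(q[:,0]-.358,q[:,1]+.268)<.048]
for lo,hi in((.006,.013),(.02,.045),(.055,.085)):
  s=q[(q[:,2]>lo)&(q[:,2]<hi)]; print(len(s),s.min(0).round(4),s.max(0).round(4),circ(s[:,:2]) if len(s)>5 else '')
d=s[:,:2]-s[:,:2].mean(0); w=np.linalg.eigh(np.cov(d.T))[1][:,1]; print('axis',np.degrees(np.arctan2(w[1],w[0])))
d=q[q[:,2]>.055]; rc=cv2.minAreaRect((d[:,:2]*1000).astype(np.float32)); print(rc)
cv2.imwrite('pics/w6.png',f['image'])
go((.358,-.2676,.18,-13),(.358,-.2676,.036,-13))
```

```text
62 [ 0.3367 -0.2783  0.0066] [ 0.3758 -0.2539  0.013 ] (array([ 0.35649921, -0.26669444]), np.float64(0.0186093316770563))
16 [ 0.3424 -0.2662  0.0268] [ 0.3721 -0.2559  0.0449] (array([ 0.35625083, -0.26710982]), np.float64(0.01586320187421959))
2303 [ 0.3372 -0.305   0.055 ] [ 0.3754 -0.2294  0.0771] (array([ 0.35677904, -0.2651897 ]), np.float64(0.024067800703443814))
axis 77.66888821599471
((366.521728515625, -260.4635009765625), (75.32150268554688, 77.66242218017578), 16.742216110229492)
t 28.02 tcp [ 0.3571 -0.2676  0.173 ] jawyaw -13.2 gap 0.994 F [ 0.5 -0.1 -0.6] q [ 0.86  0.13 -0.39  2.13  0.06  0.9   0.21]
  -> (0.358, -0.2676, 0.18, -13) [-0.002, 0.001, -0.0, -0.004, -0.002, 0.0]
  -> (0.358, -0.2676, 0.036, -13) [0.142, 0.001, 0.0, -0.004, -0.002, 0.0]
```

View pics/w6.png

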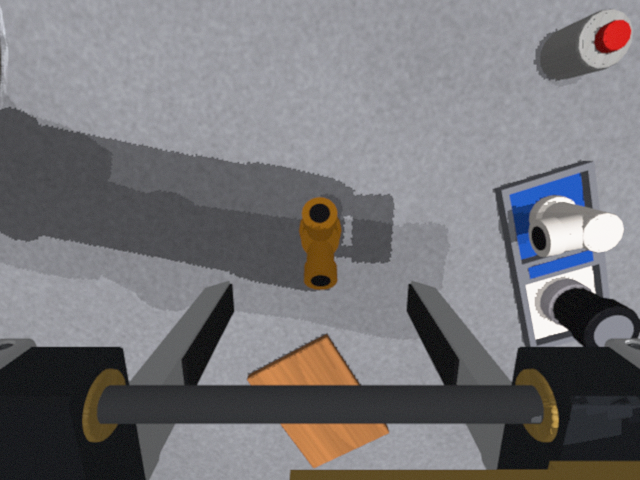

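The Y-piece is at (320,240) with both arms lying along the image vertical, centred between the jaws, so the jaws close on the stem across its x.

Call:
apply_moves:
  rows:
    - [1,0.04,0,0,0,0,0]
    - [1,0.09,0,0,0,0,0]
    - [1,0.13,0,0,0,0,0]
    - [1,0.142,0,0,0,0,0]
    - [1,0.142,0,0,0,0,0]
    - [0.2,0.142,0,0,0,0,0]
    - [0.2,0.142,0,0,0,0,0]
    - [0.2,0.142,0,0,0,0,0]
    - [0.2,0.142,0,0,0,0,0]
    - [0.2,0.142,0,0,0,0,0]

```text
t: 29.28
ee_pos: [0.3571, -0.2674, 0.0311]
tcp_rot: [1.379, 1.092, -1.376]
force: [-0.3, -0.8, 0.0]
finger_gap: 0.503
```

Call:
apply_moves:
  rows:
    - [0.2,0,0,0,0,0,0]
    - [0.2,0,0,0,0,0,0]
    - [0.2,0,0,0,0,0,0]
    - [0.2,0,0,0,0,0,0]
    - [0.2,0,0,0,0,0,0]
    - [0.2,-0.03,0,0,0,0,0]
    - [0.2,-0.08,0,0,0,0,0]
    - [0.2,-0.14,0,0,0,0,0]
    - [0.2,-0.14,0,0,0,0,0]

```text
t: 30.4
ee_pos: [0.3589, -0.269, 0.175]
tcp_rot: [1.379, 1.085, -1.374]
force: [-0.2, -0.4, -0.8]
finger_gap: 0.334
```

```bash
python3 -c "
from h import *
go((.643,.038,.17,-8),(.643,.038,.042,-8))"
```

```text
t 30.4 tcp [ 0.3589 -0.269   0.175 ] jawyaw -13.3 gap 0.334 F [-0.2 -0.4 -0.8] q [ 0.88  0.13 -0.41  2.12  0.06  0.9   0.21]
  -> (0.643, 0.038, 0.17, -8) [0.011, 0.206, -0.364, -0.092, 0.001, -0.006]
  -> (0.643, 0.038, 0.042, -8) [0.139, 0.205, -0.364, -0.092, 0.001, -0.006]
```

Call:
apply_moves:
  rows:
    - [0.2,0,0.018,-0.032,-0.03,0,0]
    - [0.2,0,0.045,-0.08,-0.06,0,0]
    - [0.2,0,0.073,-0.13,-0.09,0,-0.006]
    - [0.2,0,0.101,-0.18,-0.09,0,-0.006]
    - [0.2,0,0.13,-0.23,-0.09,0,-0.006]
    - [0.2,0,0.158,-0.28,-0.09,0,-0.006]
    - [0.2,0,0.184,-0.327,-0.09,0,-0.006]
    - [0.2,0,0.2,-0.355,-0.09,0,-0.006]
    - [0.2,0,0.206,-0.364,-0.09,0,-0.006]
    - [0.2,0,0.206,-0.364,-0.09,0,-0.006]

```text
t: 31.65
ee_pos: [0.6425, 0.0379, 0.175]
tcp_rot: [1.311, 1.139, -1.314]
force: [-1.1, -0.6, -0.8]
finger_gap: 0.333
```

Run:
```python
from h import *
from cell import optics
f=optics.grab_frame("wrist"); p=cloud(f)
q=p.reshape(-1,3); q=q[(abs(q[:,2]-.0135)<.003)&(abs(q[:,0]-.64)<.07)&(abs(q[:,1]+.008)<.11)]
rc=cv2.minAreaRect((q[:,:2]*1000).astype(np.float32)); print(len(q),np.round(rc[0],1),np.round(rc[1],1),round(rc[2],1))
go((.643,.038,.17,-8),(.643,.038,.041,-8))
```

```text
2156 [637.5  -8.2] [174.6  82.1] 84.6
t 31.7 tcp [0.6422 0.0371 0.1753] jawyaw -8.1 gap 0.339 F [-0.3 -0.8 -1.2] q [ 0.26  0.47 -0.56  1.69  0.28  1.06 -0.53]
  -> (0.643, 0.038, 0.17, -8) [0.01, 0.001, -0.001, -0.002, 0.002, 0.001]
  -> (0.643, 0.038, 0.041, -8) [0.139, 0.001, -0.001, -0.002, 0.002, 0.001]
```

Call:
apply_moves:
  rows:
    - [0.2,0.05,0,0,0,0,0]
    - [0.2,0.1,0,0,0,0,0]
    - [0.2,0.127,0,0,0,0,0]
    - [0.2,0.137,0,0,0,0,0]
    - [0.2,0.139,0,0,0,0,0]
    - [0.2,0.139,0,0,0,0,0]

```text
t: 32.45
ee_pos: [0.6427, 0.0366, 0.0375]
tcp_rot: [1.312, 1.137, -1.314]
force: [0.2, 0.4, 0.1]
finger_gap: 0.336
```

Call:
apply_moves:
  rows:
    - [0.2,0,0,0,0,0,0]
    - [0.65,0,0,0,0,0,0]
    - [0.65,0,0,0,0,0,0]
    - [0.65,0,0,0,0,0,0]
    - [0.65,0,0,0,0,0,0]
    - [0.65,-0.03,0,0,0,0,0]
    - [1,-0.08,0,0,0,0,0]
    - [1,-0.14,0,0,0,0,0]
    - [1,-0.2,0,0,0,0,0]
    - [1,-0.2,0,0,0,0,0]

```text
t: 33.7
ee_pos: [0.6447, 0.0376, 0.2426]
tcp_rot: [1.316, 1.132, -1.308]
force: [-0.6, 0.8, -1.0]
finger_gap: 0.993
```

Run:
```python
from h import *
from cell import optics
f=optics.grab_frame("wrist"); q=cloud(f).reshape(-1,3)
q=q[np.hypot(q[:,0]-.642,q[:,1]-.038)<.05]
s=q[(q[:,2]>.055)&(q[:,2]<.1)]; print('top',len(s),np.percentile(s[:,2],98),s.min(0).round(4),s.max(0).round(4))
cv2.imwrite('pics/w7.png',f['image'])
go((.642,.038,.25,-8))
f=optics.grab_frame("scene"); np.savez('pics/sceneE.npz',**f); cv2.imwrite('pics/sceneE.png',f['image'])
P=cloud(f).reshape(-1,3)
for n,c in dict(vial=(.587,.167),can=(.5925,-.170),pink=(.342,-.025)).items():
    s=P[(np.hypot(*(P[:,:2]-c).T)<.035)&(P[:,2]>.02)&(P[:,2]<.04)]; print(n,len(s),circ(s[:,:2]) if len(s)>8 else '')
```

```text
top 1681 0.07991532792161313 [ 0.6264 -0.0021  0.055 ] [0.6597 0.0742 0.082 ]
t 33.75 tcp [0.6434 0.0371 0.2395] jawyaw -8.2 gap 1.002 F [-0.5 -0.2 -0.4] q [ 0.28  0.42 -0.58  1.63  0.25  1.17 -0.5 ]
  -> (0.642, 0.038, 0.25, -8) [-0.005, -0.002, -0.001, -0.003, 0.001, -0.004]
vial 5 
can 67 (array([ 0.59102568, -0.1671749 ]), np.float64(0.019526512554035595))
pink 106 (array([ 0.33984493, -0.02280097]), np.float64(0.02597751249683823))
```

View pics/w7.png

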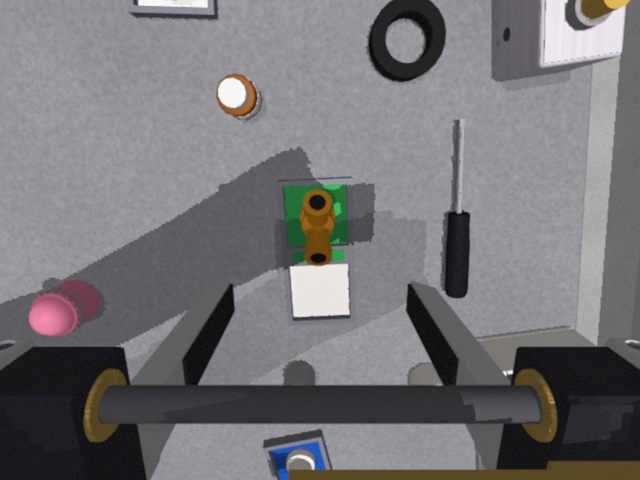

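View pics/sceneE.png

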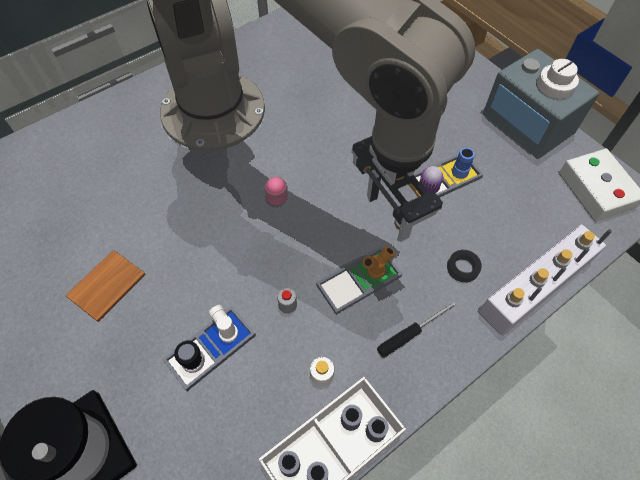

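Both pictures (12 viewed in all) show the Y-piece upright on green at wrist (318,225), its top at 80–82 mm against 81, with the white compartment empty. In the scene view the elbow and relief valve stand in the blue tray at (225,325) and (188,355). The one-way valve and connector stand in the yellow tray at (431,180) and (463,165). The canister and pink valve are unmoved, the vial is standing, and the gripper touches nothing.

```bash
python3 -c "
from cell import r
print(r.finish_job())"
```

```text
the job is handed in; nothing more can be done
None
```

All five parts are in their compartments, placed in the order you listed them, and the job is handed in after about 34 s of robot time.

| Tray | Part | Compartment | Top measured | Top expected |
|---|---|---|---|---|
| Blue | White elbow | blue | 72.2 mm | 72 mm |
| Blue | Black relief valve | white | 70.6 mm | 70 mm |
| Yellow | Blue connector | yellow | 80.7 mm | 80 mm |
| Yellow | Purple one-way valve | white | 67–69 mm | 68 mm |
| Green | Amber Y-piece | green | 80–82 mm | 81 mm |

- **Last pictures:** every part stands upright in its compartment, the green tray's white compartment is empty, and the raised gripper touches nothing.
- **Bystanders:** the canister measured at its starting position, and so did the pink look-alike. In the last scene view the gripper hid most of the vial, so I could not re-measure it there. The wrist picture shows it standing in its place.
- **Disagreements:** the cameras differed by 2–3 mm in position, which is well within the compartment clearance. The highest force I saw reported was about 10 N, a brief reading as the arm stopped.

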